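# Kit the good capacitors for a power-board repair

### The job

Pack the repair caddy: stand each of the four good, flat-topped capacitors upright on the floor of the bin that has its own colour. Leave the two failed capacitors, the ones with swollen brown tops, standing where they are on the bench.

Things in the scene. Friction and masses are not known exactly. Their poses are not given: they have to be found in the camera images.
- cap_blue: Good capacitor: upright blue cylinder, 35 mm diameter, 50 mm tall, 50 to 85 g, white stripe down one side, flat silver top with a scored cross and a blue rim. Loose, stands on the table. Origin at the centre of its underside, z up along its axis.
- cap_green: Good capacitor: upright green cylinder, 30 mm diameter, 45 mm tall, 50 to 85 g, white stripe down one side, flat silver top with a scored cross and a green rim. Loose, stands on the table. Origin at the centre of its underside, z up along its axis.
- cap_yellow: Good capacitor: upright yellow cylinder, 30 mm diameter, 50 mm tall, 50 to 85 g, white stripe down one side, flat silver top with a scored cross and a yellow rim. Loose, stands on the table. Origin at the centre of its underside, z up along its axis.
- cap_red: Good capacitor: upright red cylinder, 35 mm diameter, 45 mm tall, 50 to 85 g, white stripe down one side, flat silver top with a scored cross and a red rim. Loose, stands on the table. Origin at the centre of its underside, z up along its axis.
- burst_blue: Failed capacitor, look-alike of the good blue one: upright blue cylinder, 35 mm diameter, 50 mm tall plus a brown, crusted dome that swells 7 mm above it (57 mm in all). Loose, stands on the table. Origin at the centre of its underside, z up.
- burst_red: Failed capacitor, look-alike of the good red one: upright red cylinder, 35 mm diameter, 45 mm tall plus a brown, crusted dome that swells 7 mm above it (52 mm in all). Loose, stands on the table. Origin at the centre of its underside, z up.
- bin_blue: Open square blue bin of the kit caddy, fixed: 68 x 68 mm outside, 62 x 62 mm inside, 20 mm high, walls and floor 3 mm thick. The four bins stand 84 mm apart, two by two, on the black caddy base, 6 mm above the table, which may be turned a little on the table. Origin at the centre of the bin's underside (6 mm above the table; the inner floor is 3 mm above the origin), x and y along its sides, z up.
- bin_green: Open square green bin of the kit caddy, fixed: 68 x 68 mm outside, 62 x 62 mm inside, 20 mm high, walls and floor 3 mm thick. The four bins stand 84 mm apart, two by two, on the black caddy base, 6 mm above the table, which may be turned a little on the table. Origin at the centre of the bin's underside (6 mm above the table; the inner floor is 3 mm above the origin), x and y along its sides, z up.
- bin_yellow: Open square yellow bin of the kit caddy, fixed: 68 x 68 mm outside, 62 x 62 mm inside, 20 mm high, walls and floor 3 mm thick. The four bins stand 84 mm apart, two by two, on the black caddy base, 6 mm above the table, which may be turned a little on the table. Origin at the centre of the bin's underside (6 mm above the table; the inner floor is 3 mm above the origin), x and y along its sides, z up.
- bin_red: Open square red bin of the kit caddy, fixed: 68 x 68 mm outside, 62 x 62 mm inside, 20 mm high, walls and floor 3 mm thick. The four bins stand 84 mm apart, two by two, on the black caddy base, 6 mm above the table, which may be turned a little on the table. Origin at the centre of the bin's underside (6 mm above the table; the inner floor is 3 mm above the origin), x and y along its sides, z up.

How it is judged (in metres and radians):
At the end, for the whole second after the job is handed in: Each good capacitor stands upright (within 0.12 rad) on the floor of the bin of its own colour (origin within 22 mm of the bin's centre along each side, under 7 mm above the bin's origin), released and at rest; both failed ones stand upright within 20 mm of where they began (x of cap_blue in the frame of bin_blue between -0.022 and 0.022 m and y of cap_blue in the frame of bin_blue between -0.022 and 0.022 m and z of cap_blue in the frame of bin_blue between -0.002 and 0.007 m and angle between each of cap_blue, cap_green, cap_yellow, cap_red, burst_blue, burst_red's own z axis and vertical below 0.12 rad and linear speed of each of cap_blue, cap_green, cap_yellow, cap_red below 0.02 m/s and angular speed of each of cap_blue, cap_green, cap_yellow, cap_red below 0.3 rad/s and x of cap_green in the frame of bin_green between -0.022 and 0.022 m and y of cap_green in the frame of bin_green between -0.022 and 0.022 m and z of cap_green in the frame of bin_green between -0.002 and 0.007 m and x of cap_yellow in the frame of bin_yellow between -0.022 and 0.022 m and y of cap_yellow in the frame of bin_yellow between -0.022 and 0.022 m and z of cap_yellow in the frame of bin_yellow between -0.002 and 0.007 m and x of cap_red in the frame of bin_red between -0.022 and 0.022 m and y of cap_red in the frame of bin_red between -0.022 and 0.022 m and z of cap_red in the frame of bin_red between -0.002 and 0.007 m and distance of each of burst_blue, burst_red from where it was at the start of the episode below 0.02 m); the robot touches nothing.
It fails at once if the failed blue capacitor is moved more than 20 mm or knocked over (distance of burst_blue from where it was at the start of the episode above 0.02 m or angle between burst_blue's own z axis and vertical above 0.5 rad).
It fails at once if the failed red capacitor is moved more than 20 mm or knocked over (distance of burst_red from where it was at the start of the episode above 0.02 m or angle between burst_red's own z axis and vertical above 0.5 rad).
It also fails if it takes over 99 s, if anything falls off the work surface, if the arm or the gripper's body presses on something with over 40 N, if the wrist force passes 120 N, or if a joint passes its speed limit or range.

### The arm

A 6-joint arm with a two-finger parallel gripper is mounted at the origin on the work surface. World frame = base frame: x ahead of the robot, y to its left, z up, the work surface at z = 0. Lengths are in mm, angles in rad, forces in N, time in s.
With the tool pointing down it reaches from about 275 to 750 mm from the base axis. Payload 10.2 kg.
Tool frame: the origin (TCP) lies midway between the tips of the shut fingers; the grasp point (between the pads) lies 19 mm behind it (arm.grip_point_offset is the distance from the TCP to the grasp point, in mm); z points along the fingers, x is the direction in which the jaws open and shut, and the axes are right-handed (so a half turn about z gives the same grasp; the last joint's range is limited). The gripper opens to 85 mm and grips with 20 to 120 N. Pads are 22 mm wide; open, the fingers measure 114 mm over their backs; the gripper's body (76 mm by 85 mm) begins 54 mm behind the grasp point. The pads swing forward as they close: fully open they stand 13 mm farther back than shut.
Start: joints at [-1.472, 0.313, 1.498, -0, 1.331, -0.223], TCP at [166.031, -498.061, 231.294] pointing down, gripper open.
Joint ranges: [-2.94, 2.94], [-0.97, 2.17], [0.19, 2.56], [-1.23, 4.37], [0.02, 3.11], [-2.88, 2.88]. Speed limits (rad/s): [2.39, 2.39, 3.01, 3.14, 3.14, 3.14].

### API

Orientations are given as a 3x3 rotation matrix whose columns are the frame's x, y, z axes.
In Python, from rig import arm gives the robot as it stands.
- The arm moves only by the tool servo_tool, never from a script. Its argument "commands" is a list of rows, each an object of numbers: "claw": the finger opening in m, from 0 to 0.0854; "dx", "dy", "dz": the shift along the tool's x, y, z in m; "rx", "ry", "rz": the turn, a rotation vector about the tool's x, y, z in degrees. A call has 1 to 5 rows; each row is the pose to reach, as a shift and turn from the pose commanded when the call began, along the tool's axes at that moment; what a row does not reach only later rows make up. A row lasts 1/10 s, in which the tool goes at most 50 mm and 8.59 degrees, less where a joint would pass 70% of its speed; a pose out of reach is approached as far as the arm can. A call with a gripper value outside its range is refused whole. The fingers move at their own pace and stop on an object; "grip_force" is the grip in N (left out, the last holds). Time passes only in rows, so rows that repeat a pose let the fingers close. It gives the time, the measured TCP pose, the force and the opening at its end, in the units of the state.
- arm.observe(): the state, without advancing time (a new reading comes with each control period).
- arm.snapshot(name): name is "scene" or "side" or "wrist"; returns a dict with "frame" (480x640x3 uint8, red, green, blue), "intrinsics" (3x3 intrinsics, pixels), "dist_coeffs" ([k1, k2, p1, p2, k3] as OpenCV has them; the pictures are not rectified), "pose" (4x4, takes a point from camera to world coordinates); the wrist camera has in their place "tool_from_camera" (4x4, takes a point from camera to tool coordinates, whose origin is the TCP and whose axes are the tool frame's). Camera axes: x right, y down, z forward; pixel columns grow to the right and rows downward; lengths in mm; the calibration is good to about 2 mm. A picture is of the moment at which its call begins: read the wrist's pose just before it. There is no depth.
- arm.hand_in(): hands the job in, once; it reports no verdict.
The state is a dict: "time": time; "joint_positions": joint angles; "joint_vel": joint speeds; "joint_torque": joint torques, N m; "eef_pos": TCP position; "eef_rot": TCP orientation; "force": force on the tool from outside, world axes, zero at the start; "ft_torque": the same for the moment, N m; "grip_width": finger opening in mm.
Only numpy, scipy, OpenCV 4.12 (cv2) and the standard library are available. Lean on these libraries where they do the work, as an engineer would, in place of code of your own. Each camera call takes 0.05 s, during which the arm holds its last target. There are 200 camera calls.

## Working session

There is one attempt and no reset: what is moved stays moved. The work goes in short steps, Python scripts to look and compute and a tool call to move; the robot and the scene stay as the last step left them, time stands still between calls to the robot, and variables do not carry over. Pictures are saved under pics/ and viewed, about 12 in all and at most 16, crops included, and the job is handed in when it is done.

Besides the shell and the picture viewer there is one more tool, called after ">>>" by a JSON object that holds its "fn" and its "kwargs", one argument or row to a line. servo_tool: Moves the arm, as the interface text tells. Its arguments: {"type":"object","properties":{"commands":{"type":"array","items":{"type":"object","properties":{"claw":{"type":"number"},"dx":{"type":"number"},"dy":{"type":"number"},"dz":{"type":"number"},"rx":{"type":"number"},"ry":{"type":"number"},"rz":{"type":"number"}}}},"grip_force":{"type":"number"}},"required":["commands"]}

```bash
mkdir -p pics; ls
python3 - <<'E'
from rig import arm
import cv2,pickle
s=arm.observe();print(s['time'],s['eef_pos'],s['eef_rot'],s['grip_width'])
d={}
for n in ("scene","side"):
    d[n]=arm.snapshot(n);cv2.imwrite(f"pics/{n}0.png",d[n]["frame"][:,:,::-1])
    print(n,d[n]["intrinsics"],d[n]["dist_coeffs"],d[n]["pose"])
pickle.dump(d,open("s0.pkl","wb"))
E
```

```text
pics
0.0 [ 165.9986719  -497.79845894  230.73108972] [[ 3.16263650e-01 -9.48671326e-01 -1.35399167e-04]
 [-9.48670495e-01 -3.16263557e-01  1.28661686e-03]
 [-1.26339835e-03 -2.78460951e-04 -9.99999163e-01]] 85.31834075190842
scene [[482.45643228   0.         308.78204489]
 [  0.         482.45643228 229.36575559]
 [  0.           0.           1.        ]] [0.00414616 0.         0.         0.         0.        ] [[ 3.53648719e-01  6.96830094e-01 -6.23987503e-01  1.06272550e+03]
 [ 9.35371071e-01 -2.60831615e-01  2.38846871e-01 -1.79779994e+02]
 [ 3.68001885e-03 -6.68127749e-01 -7.44037478e-01  6.48383392e+02]
 [ 0.00000000e+00  0.00000000e+00  0.00000000e+00  1.00000000e+00]]
side [[520.49697262   0.         320.2444835 ]
 [  0.         520.49697262 232.10648735]
 [  0.           0.           1.        ]] [-0.14464735  0.          0.          0.          0.        ] [[ 9.98286365e-01 -1.25056431e-02  5.71659181e-02  4.70920597e+02]
 [-5.43283920e-02 -5.61045615e-01  8.26000148e-01 -8.56160495e+02]
 [ 2.17430246e-02 -8.27690418e-01 -5.60763599e-01  6.10929994e+02]
 [ 0.00000000e+00  0.00000000e+00  0.00000000e+00  1.00000000e+00]]
```

View pics/scene0.png

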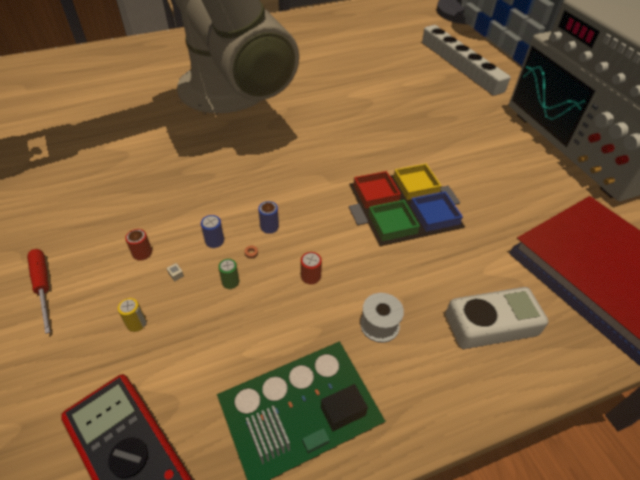

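View pics/side0.png

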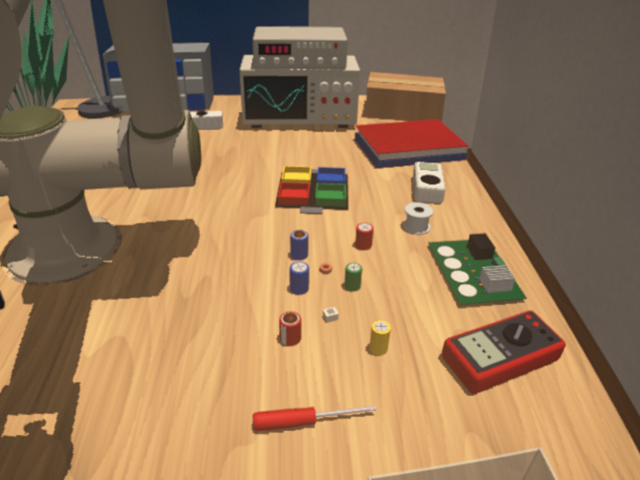

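Scene: red burst (138,243), blue good (212,229), blue burst (268,215), green (229,272), red good (311,266), yellow (130,313); caddy around (405,200). Now the enlarged crops.

Run:
```python
import cv2,pickle
d=pickle.load(open("s0.pkl","rb"))
def crop(n,x,y,w,h,k,out):
    f=d[n]["frame"][y:y+h,x:x+w,::-1]
    f=cv2.resize(f,None,fx=k,fy=k,interpolation=cv2.INTER_CUBIC)
    for i in range(0,w,10):
        L=8 if i%50 else 16
        cv2.line(f,(i*k,0),(i*k,L),(255,255,255),1)
        if i%50==0: cv2.putText(f,str(x+i),(i*k+2,26),0,.4,(255,255,255),1)
    for i in range(0,h,10):
        L=8 if i%50 else 16
        cv2.line(f,(0,i*k),(L,i*k),(255,255,255),1)
        if i%50==0: cv2.putText(f,str(y+i),(18,i*k+5),0,.4,(255,255,255),1)
    cv2.imwrite(out,f)
crop("scene",100,190,250,150,3,"pics/c1.png")
crop("scene",340,155,130,95,6,"pics/c2.png")
crop("side",270,160,120,200,3,"pics/c3.png")
```

```text
(no output)
```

View pics/c1.png

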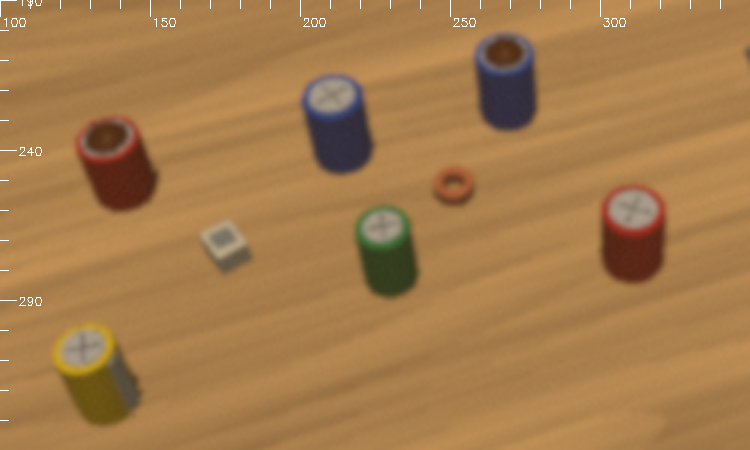

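View pics/c2.png

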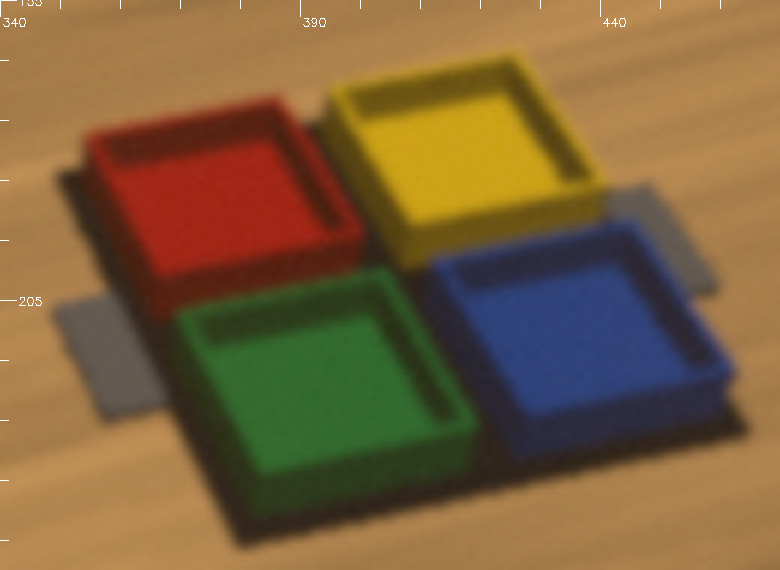

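View pics/c3.png

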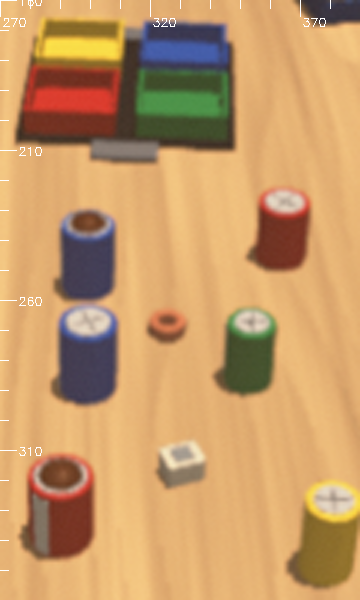

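Cap top centres and the bin rim corners read clearly from the crops (values in the script below).

```bash
cat > h.py <<'E'
import numpy as np,cv2,pickle
def ray(s,uv,z,P=None):
    P=s["pose"] if P is None else P
    n=cv2.undistortPoints(np.array(uv,float).reshape(-1,1,2),s["intrinsics"],np.array(s["dist_coeffs"]))[:,0]
    r=np.c_[n,np.ones(len(n))]@P[:3,:3].T
    return P[:3,3]+r*((np.array(z)-P[2,3])/r[:,2])[:,None]
def proj(s,p,P=None):
    T=np.linalg.inv(s["pose"] if P is None else P)
    return cv2.projectPoints(np.array(p,float),cv2.Rodrigues(T[:3,:3])[0],T[:3,3],s["intrinsics"],np.array(s["dist_coeffs"]))[0][:,0]
E
python3 - <<'E'
from h import *
d=pickle.load(open("s0.pkl","rb"))
N=["blue","green","red","yellow","bb","br"]; Z=[50,45,45,50,50,45]
A=np.array([(332,96),(384,227),(633,211),(85,349),(504,53),(108,138)])/3+[100,190]
B=np.array([(88,322),(250,322),(285,202),(333,499),(88,223),(60,475)])/3+[270,160]
a=ray(d["scene"],A,Z);b=ray(d["side"],B,Z)
for n,p,q in zip(N,a,b): print(n,p[:2].round(1),q[:2].round(1))
C=np.array([(85,133),(280,97),(365,235),(160,280),(328,88),(520,53),(605,185),(405,225),(178,310),(388,268),(478,428),(262,473),(432,262),(632,220),(735,372),(525,415)])/6+[340,155]
c=ray(d["scene"],C,[26]*16)[:,:2]
# model: u along TL->TR, v along TL->BL (image)
o=np.array([(-34,-34),(34,-34),(34,34),(-34,34)]);ctr=np.array([(-42,-42),(42,-42),(-42,42),(42,42)])
m=(ctr[:,None]+o).reshape(-1,2)
cm=c.mean(0);H=m.T@(c-cm);U,S,Vt=np.linalg.svd(H);R=(U@Vt).T
f=cm+m@R.T;print("resid",np.abs(f-c).mean(),np.linalg.norm(f-c,axis=1).round(1))
print("R",R.round(3));
for n,q in zip(["red","yellow","green","blue"],cm+ctr@R.T): print("bin",n,q.round(1))
E
```

```text
blue [ 487.2 -136.9] [ 485.6 -138.6]
green [ 583.9 -132.2] [ 581.1 -134.8]
red [619.8  -6.2] [617.9  -7.7]
yellow [ 609.6 -286.8] [ 607.2 -288.7]
bb [488.7 -36.1] [487.8 -36.6]
br [ 470.2 -259.4] [ 468.3 -261.1]
resid 0.7672127137701352 [0.7 1.  0.6 1.6 0.9 1.7 1.8 1.9 1.6 1.7 0.4 1.6 0.7 0.7 1.  1.3]
R [[ 0.086  0.996]
 [ 0.996 -0.086]]
bin red [481.7 179.6]
bin yellow [488.9 263.3]
bin green [565.4 172.5]
bin blue [572.6 256.2]
```

Both cameras agree within about 2 mm. Plan: keep the wrist yaw, grip with the TCP 19 mm above each cap's underside (the fingertips stay above the bin rims), and start with yellow.

>>> {"fn": "servo_tool", "kwargs": {
  "commands": [
    {"claw": 0.085, "dx": -0.0595, "dy": -0.4862, "dz": 0.1},
    {"dx": -0.0595, "dy": -0.4862, "dz": 0.1},
    {"dx": -0.0595, "dy": -0.4862, "dz": 0.1},
    {"dx": -0.0595, "dy": -0.4862, "dz": 0.1},
    {"dx": -0.0595, "dy": -0.4862, "dz": 0.1}
  ],
  "grip_force": 40
}}

```text
schema error: expected keys claw, dx, dy, dz, rx, ry, rz
```

```bash
cat > go.py <<'E'
import sys,numpy as np
from rig import arm
# usage: go.py x y z  -> tool-frame shift (m) from the present pose
s=arm.observe();p=np.array(s['eef_pos']);R=np.array(s['eef_rot'])
print('t',round(s['time'],2),'p',p.round(1),'grip',round(s['grip_width'],1),'F',np.round(s['force'],1))
a=np.array(sys.argv[1:],float).reshape(-1,3)
for q in a: print(q,((q-p)@R/1000).round(4))
E
python3 go.py 608.4 -287.8 130
```

```text
t 0.1 p [ 166.  -497.8  230.8] grip 85.5 F [ 0.8 -0.3 -1.1]
[ 608.4 -287.8  130. ] [-0.0592 -0.4861  0.101 ]
```

>>> {"fn": "servo_tool", "kwargs": {
  "commands": [
    {"claw": 0.085, "dx": -0.059, "dy": -0.486, "dz": 0.1, "rx": 0, "ry": 0, "rz": 0},
    {"claw": 0.085, "dx": -0.059, "dy": -0.486, "dz": 0.1, "rx": 0, "ry": 0, "rz": 0},
    {"claw": 0.085, "dx": -0.059, "dy": -0.486, "dz": 0.1, "rx": 0, "ry": 0, "rz": 0},
    {"claw": 0.085, "dx": -0.059, "dy": -0.486, "dz": 0.1, "rx": 0, "ry": 0, "rz": 0},
    {"claw": 0.085, "dx": -0.059, "dy": -0.486, "dz": 0.1, "rx": 0, "ry": 0, "rz": 0}
  ],
  "grip_force": 40
}}

```text
time: 0.6
eef_pos: [388.9, -391.9, 180.7]
eef_rot: [[0.316, -0.949, -0.0], [-0.949, -0.316, 0.0], [-0.0, 0.0, -1.0]]
force: [0.5, -1.8, -0.4]
grip_width: 85.3
```

```bash
python3 go.py 608.4 -287.8 130
```

```text
t 0.6 p [ 388.9 -391.9  180.7] grip 85.3 F [ 0.5 -1.8 -0.4]
[ 608.4 -287.8  130. ] [-0.0294 -0.2411  0.0506]
```

>>> {"fn": "servo_tool", "kwargs": {
  "commands": [
    {"claw": 0.085, "dx": -0.0294, "dy": -0.241, "dz": 0.05, "rx": 0, "ry": 0, "rz": 0},
    {"claw": 0.085, "dx": -0.0294, "dy": -0.241, "dz": 0.05, "rx": 0, "ry": 0, "rz": 0},
    {"claw": 0.085, "dx": -0.0294, "dy": -0.241, "dz": 0.05, "rx": 0, "ry": 0, "rz": 0},
    {"claw": 0.085, "dx": -0.0294, "dy": -0.241, "dz": 0.05, "rx": 0, "ry": 0, "rz": 0},
    {"claw": 0.085, "dx": -0.0294, "dy": -0.241, "dz": 0.05, "rx": 0, "ry": 0, "rz": 0}
  ]
}}

```text
time: 1.1
eef_pos: [608.3, -287.6, 130.3]
eef_rot: [[0.317, -0.949, -0.001], [-0.949, -0.317, 0.0], [-0.001, 0.0, -1.0]]
force: [-0.3, -0.6, 0.8]
grip_width: 84.8
```

>>> {"fn": "servo_tool", "kwargs": {
  "commands": [
    {"claw": 0.085, "dx": 0, "dy": 0, "dz": 0, "rx": 0, "ry": 0, "rz": 0},
    {"claw": 0.085, "dx": 0, "dy": 0, "dz": 0, "rx": 0, "ry": 0, "rz": 0}
  ]
}}

```text
time: 1.3
eef_pos: [606.8, -288.3, 130.2]
eef_rot: [[0.318, -0.948, -0.002], [-0.948, -0.318, 0.001], [-0.001, 0.001, -1.0]]
force: [-0.1, -0.2, 0.7]
grip_width: 84.9
```

```bash
python3 go.py 608.4 -287.8 19
python3 - <<'E'
from h import *
from rig import arm
s=arm.observe();w=arm.snapshot("wrist")
T=np.eye(4);T[:3,:3]=s['eef_rot'];T[:3,3]=s['eef_pos'];P=T@w["tool_from_camera"]
f=w["frame"][:,:,::-1].copy()
print(w["tool_from_camera"].round(2),proj(w,[(608.4,-287.8,50)],P))
for q,c in(((608.4,-287.8,50),(0,0,255)),):
    a=np.linspace(0,6.28,60)
    for u in proj(w,[(q[0]+15*np.cos(t),q[1]+15*np.sin(t),q[2]) for t in a],P): cv2.circle(f,(int(u[0]),int(u[1])),1,c,-1)
cv2.imwrite("pics/w1.png",f)
E
```

```text
t 1.3 p [ 606.8 -288.3  130.2] grip 84.9 F [-0.1 -0.2  0.7]
[ 608.4 -287.8   19. ] [ 1.000e-04 -1.900e-03  1.112e-01]
[[   1.      0.     -0.     -1.49]
 [  -0.      0.95    0.33  -83.72]
 [   0.     -0.33    0.95 -141.66]
 [   0.      0.      0.      1.  ]] [[322.35315718 251.88418172]]
```

View pics/w1.png

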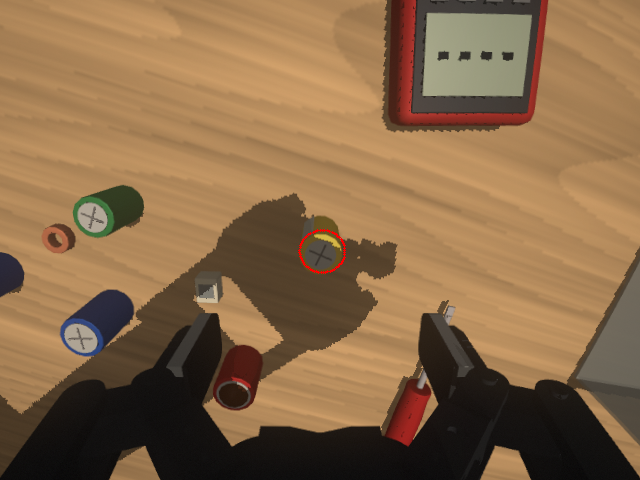

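The predicted circle for yellow's top sits on the cap at (321,253), so the localisation is good to about 1–2 mm and nothing is near the fingers. Descending and gripping.

>>> {"fn": "servo_tool", "kwargs": {
  "commands": [
    {"claw": 0.085, "dx": 0, "dy": -0.0015, "dz": 0.04, "rx": 0, "ry": 0, "rz": 0},
    {"claw": 0.085, "dx": 0, "dy": -0.0015, "dz": 0.08, "rx": 0, "ry": 0, "rz": 0},
    {"claw": 0.085, "dx": 0, "dy": -0.0015, "dz": 0.111, "rx": 0, "ry": 0, "rz": 0},
    {"claw": 0.085, "dx": 0, "dy": -0.0015, "dz": 0.111, "rx": 0, "ry": 0, "rz": 0},
    {"claw": 0.02, "dx": 0, "dy": -0.0015, "dz": 0.111, "rx": 0, "ry": 0, "rz": 0}
  ]
}}

```text
time: 1.85
eef_pos: [607.9, -289.8, 21.9]
eef_rot: [[0.315, -0.949, 0.001], [-0.949, -0.315, -0.001], [0.001, -0.001, -1.0]]
force: [-0.1, 1.1, 1.3]
grip_width: 73.1
```

>>> {"fn": "servo_tool", "kwargs": {
  "commands": [
    {"claw": 0.02, "dx": 0, "dy": 0, "dz": 0, "rx": 0, "ry": 0, "rz": 0},
    {"claw": 0.02, "dx": 0, "dy": 0, "dz": 0, "rx": 0, "ry": 0, "rz": 0},
    {"claw": 0.02, "dx": 0, "dy": 0, "dz": 0, "rx": 0, "ry": 0, "rz": 0},
    {"claw": 0.02, "dx": 0, "dy": 0, "dz": 0, "rx": 0, "ry": 0, "rz": 0},
    {"claw": 0.02, "dx": 0, "dy": 0, "dz": 0, "rx": 0, "ry": 0, "rz": 0}
  ]
}}

```text
time: 2.35
eef_pos: [608.6, -289.0, 21.9]
eef_rot: [[0.316, -0.949, 0.002], [-0.949, -0.316, -0.001], [0.002, -0.001, -1.0]]
force: [-2.0, 1.1, 6.7]
grip_width: 29.1
```

```bash
python3 go.py 488 262.5 130
```

```text
t 2.35 p [ 608.6 -289.    21.9] grip 29.1 F [-2.   1.1  6.7]
[488.  262.5 130. ] [-0.5611 -0.0602 -0.1091]
```

>>> {"fn": "servo_tool", "kwargs": {
  "commands": [
    {"claw": 0.02, "dx": 0, "dy": 0, "dz": -0.03, "rx": 0, "ry": 0, "rz": 0},
    {"claw": 0.02, "dx": 0, "dy": 0, "dz": -0.075, "rx": 0, "ry": 0, "rz": 0},
    {"claw": 0.02, "dx": -0.03, "dy": -0.003, "dz": -0.109, "rx": 0, "ry": 0, "rz": 0},
    {"claw": 0.02, "dx": -0.075, "dy": -0.008, "dz": -0.109, "rx": 0, "ry": 0, "rz": 0},
    {"claw": 0.02, "dx": -0.12, "dy": -0.013, "dz": -0.109, "rx": 0, "ry": 0, "rz": 0}
  ]
}}

```text
time: 2.85
eef_pos: [582.3, -169.7, 130.7]
eef_rot: [[0.315, -0.949, 0.002], [-0.949, -0.315, -0.001], [0.002, -0.002, -1.0]]
force: [0.7, -0.1, 0.1]
grip_width: 28.8
```

>>> {"fn": "servo_tool", "kwargs": {
  "commands": [
    {"claw": 0.02, "dx": -0.441, "dy": -0.047, "dz": 0, "rx": 0, "ry": 0, "rz": 0},
    {"claw": 0.02, "dx": -0.441, "dy": -0.047, "dz": 0, "rx": 0, "ry": 0, "rz": 0},
    {"claw": 0.02, "dx": -0.441, "dy": -0.047, "dz": 0, "rx": 0, "ry": 0, "rz": 0},
    {"claw": 0.02, "dx": -0.441, "dy": -0.047, "dz": 0, "rx": 0, "ry": 0, "rz": 0},
    {"claw": 0.02, "dx": -0.441, "dy": -0.047, "dz": 0, "rx": 0, "ry": 0, "rz": 0}
  ]
}}

```text
time: 3.35
eef_pos: [528.4, 75.5, 129.9]
eef_rot: [[0.316, -0.949, 0.001], [-0.949, -0.316, -0.0], [0.0, -0.001, -1.0]]
force: [1.7, 0.5, -0.1]
grip_width: 28.7
```

```bash
python3 go.py 488 262.5 130
```

```text
t 3.35 p [528.4  75.5 129.9] grip 28.7 F [ 1.7  0.5 -0.1]
[488.  262.5 130. ] [-0.1902 -0.0208 -0.0002]
```

>>> {"fn": "servo_tool", "kwargs": {
  "commands": [
    {"claw": 0.02, "dx": -0.05, "dy": -0.0055, "dz": 0, "rx": 0, "ry": 0, "rz": 0},
    {"claw": 0.02, "dx": -0.1, "dy": -0.011, "dz": 0, "rx": 0, "ry": 0, "rz": 0},
    {"claw": 0.02, "dx": -0.145, "dy": -0.016, "dz": 0, "rx": 0, "ry": 0, "rz": 0},
    {"claw": 0.02, "dx": -0.175, "dy": -0.019, "dz": 0, "rx": 0, "ry": 0, "rz": 0},
    {"claw": 0.02, "dx": -0.19, "dy": -0.021, "dz": 0, "rx": 0, "ry": 0, "rz": 0}
  ]
}}

```text
time: 3.85
eef_pos: [488.0, 262.8, 129.7]
eef_rot: [[0.319, -0.948, 0.001], [-0.948, -0.319, 0.0], [-0.0, -0.001, -1.0]]
force: [-0.0, -0.2, -0.3]
grip_width: 28.8
```

>>> {"fn": "servo_tool", "kwargs": {
  "commands": [
    {"claw": 0.02, "dx": 0, "dy": 0, "dz": 0, "rx": 0, "ry": 0, "rz": 0},
    {"claw": 0.02, "dx": 0, "dy": 0, "dz": 0, "rx": 0, "ry": 0, "rz": 0}
  ]
}}

```text
time: 4.05
eef_pos: [489.2, 259.6, 129.4]
eef_rot: [[0.316, -0.949, 0.0], [-0.949, -0.316, -0.0], [0.0, -0.0, -1.0]]
force: [-0.4, -0.1, -0.7]
grip_width: 28.7
```

```bash
python3 go.py 488 262.5 33
python3 - <<'E'
from h import *
from rig import arm
s=arm.observe();w=arm.snapshot("wrist")
T=np.eye(4);T[:3,:3]=s['eef_rot'];T[:3,3]=s['eef_pos'];P=T@w["tool_from_camera"]
f=w["frame"][:,:,::-1].copy()
R=np.array([[.086,.996],[.996,-.086]]);c0=np.array([527.15,217.9])-[1,.8]
for i in(-42,42):
  for j in (-42,42):
    q=[c0+R@[i+a*34,j+b*34] for a,b in((-1,-1),(1,-1),(1,1),(-1,1))]
    cv2.polylines(f,[proj(w,[(*k,26) for k in q],P).astype(int)],True,(255,255,255),1)
cv2.imwrite("pics/w2.png",f)
E
```

```text
t 4.05 p [489.2 259.6 129.4] grip 28.7 F [-0.4 -0.1 -0.7]
[488.  262.5  33. ] [-0.0032  0.0002  0.0964]
```

View pics/w2.png

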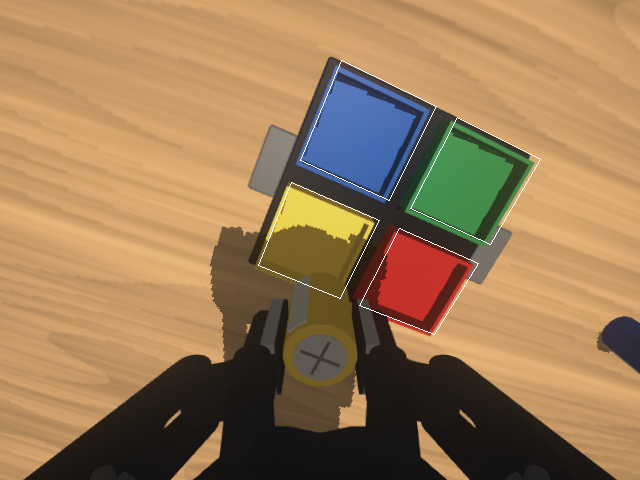

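The bin overlay matches to a few pixels, and the cap is held upright at (320,355) in the wrist view. Lowering.

>>> {"fn": "servo_tool", "kwargs": {
  "commands": [
    {"claw": 0.02, "dx": -0.002, "dy": 0, "dz": 0.04, "rx": 0, "ry": 0, "rz": 0},
    {"claw": 0.02, "dx": -0.002, "dy": 0, "dz": 0.07, "rx": 0, "ry": 0, "rz": 0},
    {"claw": 0.02, "dx": -0.002, "dy": 0, "dz": 0.09, "rx": 0, "ry": 0, "rz": 0},
    {"claw": 0.02, "dx": -0.002, "dy": 0, "dz": 0.094, "rx": 0, "ry": 0, "rz": 0},
    {"claw": 0.02, "dx": -0.002, "dy": 0, "dz": 0.094, "rx": 0, "ry": 0, "rz": 0}
  ]
}}

```text
time: 4.6
eef_pos: [488.7, 261.5, 35.4]
eef_rot: [[0.315, -0.949, -0.0], [-0.949, -0.315, -0.0], [0.0, 0.0, -1.0]]
force: [0.5, -0.6, 0.1]
grip_width: 28.7
```

>>> {"fn": "servo_tool", "kwargs": {
  "commands": [
    {"claw": 0.02, "dx": 0, "dy": 0, "dz": 0.001, "rx": 0, "ry": 0, "rz": 0},
    {"claw": 0.02, "dx": 0, "dy": 0, "dz": 0.001, "rx": 0, "ry": 0, "rz": 0}
  ]
}}

```text
time: 4.8
eef_pos: [488.9, 262.3, 35.4]
eef_rot: [[0.316, -0.949, 0.002], [-0.949, -0.316, 0.001], [0.0, -0.002, -1.0]]
force: [-0.8, 0.1, -0.7]
grip_width: 29.2
```

>>> {"fn": "servo_tool", "kwargs": {
  "commands": [
    {"claw": 0.02, "dx": 0, "dy": 0, "dz": 0.002, "rx": 0, "ry": 0, "rz": 0},
    {"claw": 0.02, "dx": 0, "dy": 0, "dz": 0.003, "rx": 0, "ry": 0, "rz": 0},
    {"claw": 0.02, "dx": 0, "dy": 0, "dz": 0.003, "rx": 0, "ry": 0, "rz": 0}
  ]
}}

```text
time: 5.1
eef_pos: [488.2, 262.4, 31.3]
eef_rot: [[0.316, -0.949, -0.0], [-0.949, -0.316, 0.0], [-0.0, 0.0, -1.0]]
force: [0.3, 0.3, -0.6]
grip_width: 29.0
```

>>> {"fn": "servo_tool", "kwargs": {
  "commands": [
    {"claw": 0.02, "dx": 0, "dy": 0, "dz": 0.001, "rx": 0, "ry": 0, "rz": 0},
    {"claw": 0.02, "dx": 0, "dy": 0, "dz": 0.001, "rx": 0, "ry": 0, "rz": 0},
    {"claw": 0.02, "dx": 0, "dy": 0, "dz": 0.001, "rx": 0, "ry": 0, "rz": 0}
  ]
}}

```text
time: 5.4
eef_pos: [488.3, 262.5, 30.9]
eef_rot: [[0.316, -0.949, 0.0], [-0.949, -0.316, 0.0], [0.0, -0.0, -1.0]]
force: [-2.8, 0.1, 5.9]
grip_width: 28.9
```

Floor contact at 6 N. Releasing and lifting.

>>> {"fn": "servo_tool", "kwargs": {
  "commands": [
    {"claw": 0.065, "dx": 0, "dy": 0, "dz": 0, "rx": 0, "ry": 0, "rz": 0},
    {"claw": 0.065, "dx": 0, "dy": 0, "dz": 0, "rx": 0, "ry": 0, "rz": 0},
    {"claw": 0.065, "dx": 0, "dy": 0, "dz": 0, "rx": 0, "ry": 0, "rz": 0},
    {"claw": 0.065, "dx": 0, "dy": 0, "dz": -0.04, "rx": 0, "ry": 0, "rz": 0},
    {"claw": 0.065, "dx": 0, "dy": 0, "dz": -0.09, "rx": 0, "ry": 0, "rz": 0}
  ]
}}

```text
time: 5.9
eef_pos: [487.0, 262.0, 119.6]
eef_rot: [[0.316, -0.949, -0.005], [-0.949, -0.316, -0.001], [-0.0, 0.005, -1.0]]
force: [0.2, 0.2, 0.5]
grip_width: 64.8
```

```bash
python3 go.py 619 -7 130
```

```text
t 5.9 p [487.  262.  119.6] grip 64.8 F [0.2 0.2 0.5]
[619.  -7. 130.] [ 0.2969 -0.0401 -0.0106]
```

>>> {"fn": "servo_tool", "kwargs": {
  "commands": [
    {"claw": 0.085, "dx": 0.297, "dy": -0.04, "dz": -0.0106, "rx": 0, "ry": 0, "rz": 0},
    {"claw": 0.085, "dx": 0.297, "dy": -0.04, "dz": -0.0106, "rx": 0, "ry": 0, "rz": 0},
    {"claw": 0.085, "dx": 0.297, "dy": -0.04, "dz": -0.0106, "rx": 0, "ry": 0, "rz": 0},
    {"claw": 0.085, "dx": 0.297, "dy": -0.04, "dz": -0.0106, "rx": 0, "ry": 0, "rz": 0},
    {"claw": 0.085, "dx": 0.297, "dy": -0.04, "dz": -0.0106, "rx": 0, "ry": 0, "rz": 0}
  ]
}}

```text
time: 6.4
eef_pos: [598.7, 36.1, 129.2]
eef_rot: [[0.316, -0.949, 0.0], [-0.949, -0.316, 0.0], [-0.0, -0.0, -1.0]]
force: [0.8, 0.2, 0.2]
grip_width: 85.2
```

```bash
python3 go.py 619 -7 130
```

```text
t 6.4 p [598.7  36.1 129.2] grip 85.2 F [0.8 0.2 0.2]
[619.  -7. 130.] [ 0.0473 -0.0056 -0.0008]
```

>>> {"fn": "servo_tool", "kwargs": {
  "commands": [
    {"claw": 0.085, "dx": 0.047, "dy": -0.0056, "dz": 0, "rx": 0, "ry": 0, "rz": 0},
    {"claw": 0.085, "dx": 0.047, "dy": -0.0056, "dz": 0, "rx": 0, "ry": 0, "rz": 0},
    {"claw": 0.085, "dx": 0.047, "dy": -0.0056, "dz": 0.03, "rx": 0, "ry": 0, "rz": 0},
    {"claw": 0.085, "dx": 0.047, "dy": -0.0056, "dz": 0.04, "rx": 0, "ry": 0, "rz": 0},
    {"claw": 0.085, "dx": 0.047, "dy": -0.0056, "dz": 0.04, "rx": 0, "ry": 0, "rz": 0}
  ]
}}

```text
time: 6.9
eef_pos: [617.3, -4.2, 87.5]
eef_rot: [[0.317, -0.949, -0.004], [-0.949, -0.317, 0.001], [-0.002, 0.003, -1.0]]
force: [0.4, -0.2, -0.4]
grip_width: 85.2
```

```bash
python3 go.py 619 -7 21
```

```text
t 6.9 p [617.3  -4.2  87.5] grip 85.2 F [ 0.4 -0.2 -0.4]
[619.  -7.  21.] [ 0.0033 -0.0009  0.0665]
```

>>> {"fn": "servo_tool", "kwargs": {
  "commands": [
    {"claw": 0.085, "dx": 0.002, "dy": -0.001, "dz": 0.04, "rx": 0, "ry": 0, "rz": 0},
    {"claw": 0.085, "dx": 0.002, "dy": -0.001, "dz": 0.067, "rx": 0, "ry": 0, "rz": 0},
    {"claw": 0.085, "dx": 0.002, "dy": -0.001, "dz": 0.067, "rx": 0, "ry": 0, "rz": 0},
    {"claw": 0.085, "dx": 0.002, "dy": -0.001, "dz": 0.067, "rx": 0, "ry": 0, "rz": 0},
    {"claw": 0.025, "dx": 0.002, "dy": -0.001, "dz": 0.067, "rx": 0, "ry": 0, "rz": 0}
  ]
}}

```text
time: 7.4
eef_pos: [621.2, -6.4, 24.5]
eef_rot: [[0.317, -0.949, 0.004], [-0.949, -0.317, -0.001], [0.002, -0.003, -1.0]]
force: [-0.5, 0.9, 0.1]
grip_width: 72.7
```

>>> {"fn": "servo_tool", "kwargs": {
  "commands": [
    {"claw": 0.025, "dx": 0, "dy": 0, "dz": 0, "rx": 0, "ry": 0, "rz": 0},
    {"claw": 0.025, "dx": 0, "dy": 0, "dz": 0, "rx": 0, "ry": 0, "rz": 0},
    {"claw": 0.025, "dx": 0, "dy": 0, "dz": 0, "rx": 0, "ry": 0, "rz": 0},
    {"claw": 0.025, "dx": 0, "dy": 0, "dz": 0, "rx": 0, "ry": 0, "rz": 0},
    {"claw": 0.025, "dx": 0, "dy": 0, "dz": 0, "rx": 0, "ry": 0, "rz": 0}
  ]
}}

```text
time: 7.9
eef_pos: [620.3, -6.4, 23.1]
eef_rot: [[0.316, -0.949, 0.001], [-0.949, -0.316, -0.0], [0.001, -0.001, -1.0]]
force: [-1.2, 0.6, 6.6]
grip_width: 34.0
```

```bash
python3 go.py 481 179 130
```

```text
t 7.9 p [620.3  -6.4  23.1] grip 34.0 F [-1.2  0.6  6.6]
[481. 179. 130.] [-0.2199  0.0734 -0.1071]
```

>>> {"fn": "servo_tool", "kwargs": {
  "commands": [
    {"claw": 0.025, "dx": 0, "dy": 0, "dz": -0.03, "rx": 0, "ry": 0, "rz": 0},
    {"claw": 0.025, "dx": 0, "dy": 0, "dz": -0.075, "rx": 0, "ry": 0, "rz": 0},
    {"claw": 0.025, "dx": -0.025, "dy": 0.008, "dz": -0.107, "rx": 0, "ry": 0, "rz": 0},
    {"claw": 0.025, "dx": -0.065, "dy": 0.022, "dz": -0.107, "rx": 0, "ry": 0, "rz": 0},
    {"claw": 0.025, "dx": -0.11, "dy": 0.037, "dz": -0.107, "rx": 0, "ry": 0, "rz": 0}
  ]
}}

```text
time: 8.4
eef_pos: [549.6, 86.6, 130.0]
eef_rot: [[0.315, -0.949, 0.002], [-0.949, -0.315, -0.0], [0.001, -0.002, -1.0]]
force: [0.5, 0.9, -1.2]
grip_width: 33.7
```

>>> {"fn": "servo_tool", "kwargs": {
  "commands": [
    {"claw": 0.025, "dx": -0.045, "dy": 0.015, "dz": 0, "rx": 0, "ry": 0, "rz": 0},
    {"claw": 0.025, "dx": -0.08, "dy": 0.027, "dz": 0, "rx": 0, "ry": 0, "rz": 0},
    {"claw": 0.025, "dx": -0.102, "dy": 0.034, "dz": 0, "rx": 0, "ry": 0, "rz": 0},
    {"claw": 0.025, "dx": -0.11, "dy": 0.036, "dz": 0, "rx": 0, "ry": 0, "rz": 0},
    {"claw": 0.025, "dx": -0.11, "dy": 0.036, "dz": 0.03, "rx": 0, "ry": 0, "rz": 0}
  ]
}}

```text
time: 8.9
eef_pos: [483.0, 180.2, 101.8]
eef_rot: [[0.318, -0.948, 0.008], [-0.948, -0.318, 0.001], [0.002, -0.007, -1.0]]
force: [0.0, -0.3, -0.8]
grip_width: 33.4
```

```bash
python3 go.py 481 179 32
```

```text
t 8.9 p [483.  180.2 101.8] grip 33.4 F [ 0.  -0.3 -0.8]
[481. 179.  32.] [0.0004 0.0028 0.0698]
```

>>> {"fn": "servo_tool", "kwargs": {
  "commands": [
    {"claw": 0.025, "dx": 0, "dy": 0.002, "dz": 0.03, "rx": 0, "ry": 0, "rz": 0},
    {"claw": 0.025, "dx": 0, "dy": 0.002, "dz": 0.055, "rx": 0, "ry": 0, "rz": 0},
    {"claw": 0.025, "dx": 0, "dy": 0.002, "dz": 0.065, "rx": 0, "ry": 0, "rz": 0},
    {"claw": 0.025, "dx": 0, "dy": 0.002, "dz": 0.067, "rx": 0, "ry": 0, "rz": 0},
    {"claw": 0.025, "dx": 0, "dy": 0.002, "dz": 0.067, "rx": 0, "ry": 0, "rz": 0}
  ]
}}

```text
time: 9.4
eef_pos: [479.8, 178.4, 32.6]
eef_rot: [[0.316, -0.949, 0.001], [-0.949, -0.316, 0.0], [0.0, -0.001, -1.0]]
force: [0.0, -0.3, 0.0]
grip_width: 33.4
```

>>> {"fn": "servo_tool", "kwargs": {
  "commands": [
    {"claw": 0.025, "dx": 0, "dy": 0, "dz": 0.001, "rx": 0, "ry": 0, "rz": 0},
    {"claw": 0.025, "dx": 0, "dy": 0, "dz": 0.002, "rx": 0, "ry": 0, "rz": 0},
    {"claw": 0.025, "dx": 0, "dy": 0, "dz": 0.002, "rx": 0, "ry": 0, "rz": 0}
  ]
}}

```text
time: 9.7
eef_pos: [479.8, 178.6, 31.5]
eef_rot: [[0.316, -0.949, 0.002], [-0.949, -0.316, -0.0], [0.001, -0.002, -1.0]]
force: [-2.6, -1.0, 8.5]
grip_width: 33.8
```

Contact at 8.5 N; release, lift, then on to green.

>>> {"fn": "servo_tool", "kwargs": {
  "commands": [
    {"claw": 0.065, "dx": 0, "dy": 0, "dz": 0, "rx": 0, "ry": 0, "rz": 0},
    {"claw": 0.065, "dx": 0, "dy": 0, "dz": 0, "rx": 0, "ry": 0, "rz": 0},
    {"claw": 0.065, "dx": 0, "dy": 0, "dz": 0, "rx": 0, "ry": 0, "rz": 0},
    {"claw": 0.065, "dx": 0, "dy": 0, "dz": -0.04, "rx": 0, "ry": 0, "rz": 0},
    {"claw": 0.065, "dx": 0, "dy": 0, "dz": -0.09, "rx": 0, "ry": 0, "rz": 0}
  ]
}}

```text
time: 10.2
eef_pos: [478.0, 178.4, 119.7]
eef_rot: [[0.316, -0.949, -0.005], [-0.949, -0.316, -0.001], [-0.001, 0.005, -1.0]]
force: [0.8, -0.7, 0.9]
grip_width: 64.9
```

```bash
python3 go.py 582.5 -133.5 130
```

```text
t 10.2 p [478.  178.4 119.7] grip 64.9 F [ 0.8 -0.7  0.9]
[ 582.5 -133.5  130. ] [ 0.329  -0.0005 -0.0106]
```

>>> {"fn": "servo_tool", "kwargs": {
  "commands": [
    {"claw": 0.085, "dx": 0.329, "dy": 0, "dz": -0.0106, "rx": 0, "ry": 0, "rz": 0},
    {"claw": 0.085, "dx": 0.329, "dy": 0, "dz": -0.0106, "rx": 0, "ry": 0, "rz": 0},
    {"claw": 0.085, "dx": 0.329, "dy": 0, "dz": -0.0106, "rx": 0, "ry": 0, "rz": 0},
    {"claw": 0.085, "dx": 0.329, "dy": 0, "dz": -0.0106, "rx": 0, "ry": 0, "rz": 0},
    {"claw": 0.085, "dx": 0.329, "dy": 0, "dz": -0.0106, "rx": 0, "ry": 0, "rz": 0}
  ]
}}

```text
time: 10.7
eef_pos: [558.5, -60.5, 128.3]
eef_rot: [[0.316, -0.949, 0.0], [-0.949, -0.316, 0.0], [0.0, -0.0, -1.0]]
force: [-0.1, 0.9, -0.0]
grip_width: 85.0
```

```bash
python3 go.py 582.5 -133.5 130
```

```text
t 10.7 p [558.5 -60.5 128.3] grip 85.0 F [-0.1  0.9 -0. ]
[ 582.5 -133.5  130. ] [ 0.0769  0.0004 -0.0017]
```

>>> {"fn": "servo_tool", "kwargs": {
  "commands": [
    {"claw": 0.085, "dx": 0.077, "dy": 0, "dz": 0, "rx": 0, "ry": 0, "rz": 0},
    {"claw": 0.085, "dx": 0.077, "dy": 0, "dz": 0, "rx": 0, "ry": 0, "rz": 0},
    {"claw": 0.085, "dx": 0.077, "dy": 0, "dz": 0.02, "rx": 0, "ry": 0, "rz": 0},
    {"claw": 0.085, "dx": 0.077, "dy": 0, "dz": 0.04, "rx": 0, "ry": 0, "rz": 0},
    {"claw": 0.085, "dx": 0.077, "dy": 0, "dz": 0.04, "rx": 0, "ry": 0, "rz": 0}
  ]
}}

```text
time: 11.2
eef_pos: [581.2, -131.1, 85.6]
eef_rot: [[0.316, -0.949, -0.005], [-0.949, -0.316, 0.002], [-0.003, 0.004, -1.0]]
force: [0.0, -0.1, 1.0]
grip_width: 85.2
```

```bash
python3 go.py 582.5 -133.5 21
```

```text
t 11.2 p [ 581.2 -131.1   85.6] grip 85.2 F [ 0.  -0.1  1. ]
[ 582.5 -133.5   21. ] [ 0.0029 -0.0007  0.0646]
```

>>> {"fn": "servo_tool", "kwargs": {
  "commands": [
    {"claw": 0.085, "dx": 0.002, "dy": -0.0005, "dz": 0.04, "rx": 0, "ry": 0, "rz": 0},
    {"claw": 0.085, "dx": 0.002, "dy": -0.0005, "dz": 0.064, "rx": 0, "ry": 0, "rz": 0},
    {"claw": 0.085, "dx": 0.002, "dy": -0.0005, "dz": 0.064, "rx": 0, "ry": 0, "rz": 0},
    {"claw": 0.085, "dx": 0.002, "dy": -0.0005, "dz": 0.064, "rx": 0, "ry": 0, "rz": 0},
    {"claw": 0.02, "dx": 0.002, "dy": -0.0005, "dz": 0.064, "rx": 0, "ry": 0, "rz": 0}
  ]
}}

```text
time: 11.7
eef_pos: [584.8, -133.5, 26.3]
eef_rot: [[0.317, -0.949, 0.003], [-0.949, -0.317, -0.001], [0.002, -0.002, -1.0]]
force: [-0.7, 0.4, 0.1]
grip_width: 73.2
```

>>> {"fn": "servo_tool", "kwargs": {
  "commands": [
    {"claw": 0.02, "dx": 0, "dy": 0, "dz": 0, "rx": 0, "ry": 0, "rz": 0},
    {"claw": 0.02, "dx": 0, "dy": 0, "dz": 0, "rx": 0, "ry": 0, "rz": 0},
    {"claw": 0.02, "dx": 0, "dy": 0, "dz": 0, "rx": 0, "ry": 0, "rz": 0},
    {"claw": 0.02, "dx": 0, "dy": 0, "dz": 0, "rx": 0, "ry": 0, "rz": 0},
    {"claw": 0.02, "dx": 0, "dy": 0, "dz": 0, "rx": 0, "ry": 0, "rz": 0}
  ]
}}

```text
time: 12.2
eef_pos: [584.0, -133.3, 24.9]
eef_rot: [[0.316, -0.949, 0.001], [-0.949, -0.316, -0.0], [0.001, -0.001, -1.0]]
force: [-0.8, 0.2, 6.6]
grip_width: 28.5
```

```bash
python3 go.py 564.5 172 130
```

```text
t 12.2 p [ 584.  -133.3   24.9] grip 28.5 F [-0.8  0.2  6.6]
[564.5 172.  130. ] [-0.2957 -0.0782 -0.1052]
```

>>> {"fn": "servo_tool", "kwargs": {
  "commands": [
    {"claw": 0.02, "dx": 0, "dy": 0, "dz": -0.03, "rx": 0, "ry": 0, "rz": 0},
    {"claw": 0.02, "dx": 0, "dy": 0, "dz": -0.075, "rx": 0, "ry": 0, "rz": 0},
    {"claw": 0.02, "dx": -0.025, "dy": -0.007, "dz": -0.105, "rx": 0, "ry": 0, "rz": 0},
    {"claw": 0.02, "dx": -0.07, "dy": -0.018, "dz": -0.105, "rx": 0, "ry": 0, "rz": 0},
    {"claw": 0.02, "dx": -0.115, "dy": -0.03, "dz": -0.105, "rx": 0, "ry": 0, "rz": 0}
  ]
}}

```text
time: 12.7
eef_pos: [575.7, -13.7, 130.0]
eef_rot: [[0.315, -0.949, 0.002], [-0.949, -0.315, -0.0], [0.001, -0.001, -1.0]]
force: [1.4, -0.1, -0.7]
grip_width: 28.2
```

>>> {"fn": "servo_tool", "kwargs": {
  "commands": [
    {"claw": 0.02, "dx": -0.048, "dy": -0.013, "dz": 0, "rx": 0, "ry": 0, "rz": 0},
    {"claw": 0.02, "dx": -0.096, "dy": -0.025, "dz": 0, "rx": 0, "ry": 0, "rz": 0},
    {"claw": 0.02, "dx": -0.14, "dy": -0.037, "dz": 0, "rx": 0, "ry": 0, "rz": 0},
    {"claw": 0.02, "dx": -0.17, "dy": -0.045, "dz": 0, "rx": 0, "ry": 0, "rz": 0},
    {"claw": 0.02, "dx": -0.18, "dy": -0.048, "dz": 0.01, "rx": 0, "ry": 0, "rz": 0}
  ]
}}

```text
time: 13.2
eef_pos: [564.3, 174.2, 119.9]
eef_rot: [[0.319, -0.948, 0.002], [-0.948, -0.319, 0.001], [0.0, -0.002, -1.0]]
force: [1.4, -0.4, -0.3]
grip_width: 28.6
```

```bash
python3 go.py 564.5 172 34
```

```text
t 13.2 p [564.3 174.2 119.9] grip 28.6 F [ 1.4 -0.4 -0.3]
[564.5 172.   34. ] [0.0022 0.0007 0.0859]
```

>>> {"fn": "servo_tool", "kwargs": {
  "commands": [
    {"claw": 0.02, "dx": 0.001, "dy": 0, "dz": 0.04, "rx": 0, "ry": 0, "rz": 0},
    {"claw": 0.02, "dx": 0.001, "dy": 0, "dz": 0.07, "rx": 0, "ry": 0, "rz": 0},
    {"claw": 0.02, "dx": 0.001, "dy": 0, "dz": 0.08, "rx": 0, "ry": 0, "rz": 0},
    {"claw": 0.02, "dx": 0.001, "dy": 0, "dz": 0.083, "rx": 0, "ry": 0, "rz": 0},
    {"claw": 0.02, "dx": 0.001, "dy": 0, "dz": 0.083, "rx": 0, "ry": 0, "rz": 0}
  ]
}}

```text
time: 13.7
eef_pos: [565.3, 170.0, 36.9]
eef_rot: [[0.316, -0.949, 0.001], [-0.949, -0.316, 0.0], [0.0, -0.001, -1.0]]
force: [1.0, -0.5, 0.1]
grip_width: 28.2
```

>>> {"fn": "servo_tool", "kwargs": {
  "commands": [
    {"claw": 0.02, "dx": 0, "dy": 0, "dz": 0.001, "rx": 0, "ry": 0, "rz": 0},
    {"claw": 0.02, "dx": 0, "dy": 0, "dz": 0.002, "rx": 0, "ry": 0, "rz": 0},
    {"claw": 0.02, "dx": 0, "dy": 0, "dz": 0.002, "rx": 0, "ry": 0, "rz": 0}
  ]
}}

```text
time: 14.0
eef_pos: [565.0, 170.4, 34.7]
eef_rot: [[0.316, -0.949, 0.001], [-0.949, -0.316, 0.0], [0.0, -0.001, -1.0]]
force: [1.3, 0.1, -0.9]
grip_width: 28.4
```

>>> {"fn": "servo_tool", "kwargs": {
  "commands": [
    {"claw": 0.02, "dx": 0, "dy": 0, "dz": 0.001, "rx": 0, "ry": 0, "rz": 0},
    {"claw": 0.02, "dx": 0, "dy": 0, "dz": 0.0015, "rx": 0, "ry": 0, "rz": 0},
    {"claw": 0.02, "dx": 0, "dy": 0, "dz": 0.0015, "rx": 0, "ry": 0, "rz": 0}
  ]
}}

```text
time: 14.3
eef_pos: [565.1, 170.5, 33.9]
eef_rot: [[0.316, -0.949, 0.001], [-0.949, -0.316, 0.0], [0.0, -0.001, -1.0]]
force: [-3.8, -1.4, 8.3]
grip_width: 28.7
```

>>> {"fn": "servo_tool", "kwargs": {
  "commands": [
    {"claw": 0.065, "dx": 0, "dy": 0, "dz": 0, "rx": 0, "ry": 0, "rz": 0},
    {"claw": 0.065, "dx": 0, "dy": 0, "dz": 0, "rx": 0, "ry": 0, "rz": 0},
    {"claw": 0.065, "dx": 0, "dy": 0, "dz": 0, "rx": 0, "ry": 0, "rz": 0},
    {"claw": 0.065, "dx": 0, "dy": 0, "dz": -0.04, "rx": 0, "ry": 0, "rz": 0},
    {"claw": 0.065, "dx": 0, "dy": 0, "dz": -0.09, "rx": 0, "ry": 0, "rz": 0}
  ]
}}

```text
time: 14.8
eef_pos: [563.4, 170.2, 121.8]
eef_rot: [[0.316, -0.949, -0.005], [-0.949, -0.316, -0.0], [-0.001, 0.005, -1.0]]
force: [0.9, 0.1, 1.3]
grip_width: 65.4
```

```bash
python3 go.py 486.4 -137.8 130
```

```text
t 14.8 p [563.4 170.2 121.8] grip 65.4 F [0.9 0.1 1.3]
[ 486.4 -137.8  130. ] [ 0.2678  0.1705 -0.0077]
```

>>> {"fn": "servo_tool", "kwargs": {
  "commands": [
    {"claw": 0.085, "dx": 0.268, "dy": 0.17, "dz": -0.008, "rx": 0, "ry": 0, "rz": 0},
    {"claw": 0.085, "dx": 0.268, "dy": 0.17, "dz": -0.008, "rx": 0, "ry": 0, "rz": 0},
    {"claw": 0.085, "dx": 0.268, "dy": 0.17, "dz": -0.008, "rx": 0, "ry": 0, "rz": 0},
    {"claw": 0.085, "dx": 0.268, "dy": 0.17, "dz": -0.008, "rx": 0, "ry": 0, "rz": 0},
    {"claw": 0.085, "dx": 0.268, "dy": 0.17, "dz": -0.008, "rx": 0, "ry": 0, "rz": 0}
  ]
}}

```text
time: 15.3
eef_pos: [503.6, -73.9, 129.1]
eef_rot: [[0.316, -0.949, 0.0], [-0.949, -0.316, -0.0], [0.0, -0.0, -1.0]]
force: [1.1, -0.9, -0.4]
grip_width: 84.8
```

```bash
python3 go.py 486.4 -137.8 130
```

```text
t 15.3 p [503.6 -73.9 129.1] grip 84.8 F [ 1.1 -0.9 -0.4]
[ 486.4 -137.8  130. ] [ 0.0551  0.0366 -0.0009]
```

>>> {"fn": "servo_tool", "kwargs": {
  "commands": [
    {"claw": 0.085, "dx": 0.0551, "dy": 0.0366, "dz": 0, "rx": 0, "ry": 0, "rz": 0},
    {"claw": 0.085, "dx": 0.0551, "dy": 0.0366, "dz": 0, "rx": 0, "ry": 0, "rz": 0},
    {"claw": 0.085, "dx": 0.0551, "dy": 0.0366, "dz": 0, "rx": 0, "ry": 0, "rz": 0},
    {"claw": 0.085, "dx": 0.0551, "dy": 0.0366, "dz": 0.04, "rx": 0, "ry": 0, "rz": 0},
    {"claw": 0.085, "dx": 0.0551, "dy": 0.0366, "dz": 0.04, "rx": 0, "ry": 0, "rz": 0}
  ]
}}

```text
time: 15.8
eef_pos: [485.2, -134.1, 85.6]
eef_rot: [[0.317, -0.948, -0.007], [-0.948, -0.317, 0.004], [-0.006, 0.005, -1.0]]
force: [-0.4, 0.3, 0.3]
grip_width: 85.0
```

```bash
python3 go.py 486.4 -137.8 20
```

```text
t 15.8 p [ 485.2 -134.1   85.6] grip 85.0 F [-0.4  0.3  0.3]
[ 486.4 -137.8   20. ] [ 0.0042 -0.0003  0.0656]
```

>>> {"fn": "servo_tool", "kwargs": {
  "commands": [
    {"claw": 0.085, "dx": 0.002, "dy": 0, "dz": 0.04, "rx": 0, "ry": 0, "rz": 0},
    {"claw": 0.085, "dx": 0.002, "dy": 0, "dz": 0.066, "rx": 0, "ry": 0, "rz": 0},
    {"claw": 0.085, "dx": 0.002, "dy": 0, "dz": 0.066, "rx": 0, "ry": 0, "rz": 0},
    {"claw": 0.085, "dx": 0.002, "dy": 0, "dz": 0.066, "rx": 0, "ry": 0, "rz": 0},
    {"claw": 0.025, "dx": 0.002, "dy": 0, "dz": 0.066, "rx": 0, "ry": 0, "rz": 0}
  ]
}}

```text
time: 16.3
eef_pos: [488.9, -138.1, 24.9]
eef_rot: [[0.317, -0.948, 0.003], [-0.948, -0.317, -0.001], [0.002, -0.002, -1.0]]
force: [-0.3, -0.5, -0.2]
grip_width: 72.5
```

>>> {"fn": "servo_tool", "kwargs": {
  "commands": [
    {"claw": 0.025, "dx": 0, "dy": 0, "dz": 0, "rx": 0, "ry": 0, "rz": 0},
    {"claw": 0.025, "dx": 0, "dy": 0, "dz": 0, "rx": 0, "ry": 0, "rz": 0},
    {"claw": 0.025, "dx": 0, "dy": 0, "dz": 0, "rx": 0, "ry": 0, "rz": 0},
    {"claw": 0.025, "dx": 0, "dy": 0, "dz": 0, "rx": 0, "ry": 0, "rz": 0},
    {"claw": 0.025, "dx": 0, "dy": 0, "dz": 0, "rx": 0, "ry": 0, "rz": 0}
  ]
}}

```text
time: 16.8
eef_pos: [488.1, -138.0, 23.8]
eef_rot: [[0.316, -0.949, 0.001], [-0.949, -0.316, -0.0], [0.001, -0.001, -1.0]]
force: [-1.0, 0.4, 6.2]
grip_width: 34.0
```

```bash
python3 go.py 571.6 255.4 130
```

```text
t 16.8 p [ 488.1 -138.    23.8] grip 34.0 F [-1.   0.4  6.2]
[571.6 255.4 130. ] [-0.3468 -0.2037 -0.1063]
```

>>> {"fn": "servo_tool", "kwargs": {
  "commands": [
    {"claw": 0.025, "dx": 0, "dy": 0, "dz": -0.03, "rx": 0, "ry": 0, "rz": 0},
    {"claw": 0.025, "dx": 0, "dy": 0, "dz": -0.075, "rx": 0, "ry": 0, "rz": 0},
    {"claw": 0.025, "dx": 0, "dy": 0, "dz": -0.106, "rx": 0, "ry": 0, "rz": 0},
    {"claw": 0.025, "dx": -0.03, "dy": -0.018, "dz": -0.106, "rx": 0, "ry": 0, "rz": 0},
    {"claw": 0.025, "dx": -0.07, "dy": -0.041, "dz": -0.106, "rx": 0, "ry": 0, "rz": 0}
  ]
}}

```text
time: 17.3
eef_pos: [505.0, -59.0, 130.2]
eef_rot: [[0.313, -0.95, 0.002], [-0.95, -0.313, -0.001], [0.002, -0.002, -1.0]]
force: [1.2, 0.4, -1.2]
grip_width: 33.9
```

>>> {"fn": "servo_tool", "kwargs": {
  "commands": [
    {"claw": 0.025, "dx": -0.277, "dy": -0.163, "dz": 0, "rx": 0, "ry": 0, "rz": 0},
    {"claw": 0.025, "dx": -0.277, "dy": -0.163, "dz": 0, "rx": 0, "ry": 0, "rz": 0},
    {"claw": 0.025, "dx": -0.277, "dy": -0.163, "dz": 0, "rx": 0, "ry": 0, "rz": 0},
    {"claw": 0.025, "dx": -0.277, "dy": -0.163, "dz": 0, "rx": 0, "ry": 0, "rz": 0},
    {"claw": 0.025, "dx": -0.277, "dy": -0.163, "dz": 0, "rx": 0, "ry": 0, "rz": 0}
  ]
}}

```text
time: 17.8
eef_pos: [556.7, 188.1, 129.2]
eef_rot: [[0.316, -0.949, 0.0], [-0.949, -0.316, -0.0], [0.0, -0.0, -1.0]]
force: [0.3, -1.5, -0.1]
grip_width: 34.0
```

```bash
python3 go.py 571.6 255.4 130
```

```text
t 17.8 p [556.7 188.1 129.2] grip 34.0 F [ 0.3 -1.5 -0.1]
[571.6 255.4 130. ] [-0.0592 -0.0355 -0.0008]
```

>>> {"fn": "servo_tool", "kwargs": {
  "commands": [
    {"claw": 0.025, "dx": -0.038, "dy": -0.023, "dz": 0, "rx": 0, "ry": 0, "rz": 0},
    {"claw": 0.025, "dx": -0.055, "dy": -0.033, "dz": 0, "rx": 0, "ry": 0, "rz": 0},
    {"claw": 0.025, "dx": -0.059, "dy": -0.0355, "dz": 0, "rx": 0, "ry": 0, "rz": 0},
    {"claw": 0.025, "dx": -0.059, "dy": -0.0355, "dz": 0.01, "rx": 0, "ry": 0, "rz": 0},
    {"claw": 0.025, "dx": -0.059, "dy": -0.0355, "dz": 0.03, "rx": 0, "ry": 0, "rz": 0}
  ]
}}

```text
time: 18.3
eef_pos: [572.3, 252.1, 99.4]
eef_rot: [[0.315, -0.949, 0.002], [-0.949, -0.315, 0.0], [0.0, -0.002, -1.0]]
force: [-0.4, 1.0, 0.5]
grip_width: 33.6
```

```bash
python3 go.py 571.6 255.4 33
```

```text
t 18.3 p [572.3 252.1  99.4] grip 33.6 F [-0.4  1.   0.5]
[571.6 255.4  33. ] [-0.0034 -0.0003  0.0664]
```

>>> {"fn": "servo_tool", "kwargs": {
  "commands": [
    {"claw": 0.025, "dx": -0.002, "dy": 0, "dz": 0.035, "rx": 0, "ry": 0, "rz": 0},
    {"claw": 0.025, "dx": -0.002, "dy": 0, "dz": 0.055, "rx": 0, "ry": 0, "rz": 0},
    {"claw": 0.025, "dx": -0.002, "dy": 0, "dz": 0.062, "rx": 0, "ry": 0, "rz": 0},
    {"claw": 0.025, "dx": -0.002, "dy": 0, "dz": 0.064, "rx": 0, "ry": 0, "rz": 0},
    {"claw": 0.025, "dx": -0.002, "dy": 0, "dz": 0.064, "rx": 0, "ry": 0, "rz": 0}
  ]
}}

```text
time: 18.8
eef_pos: [571.6, 254.5, 35.8]
eef_rot: [[0.316, -0.949, 0.001], [-0.949, -0.316, 0.0], [0.0, -0.001, -1.0]]
force: [0.1, 0.2, -0.2]
grip_width: 33.7
```

>>> {"fn": "servo_tool", "kwargs": {
  "commands": [
    {"claw": 0.025, "dx": 0, "dy": 0, "dz": 0.001, "rx": 0, "ry": 0, "rz": 0},
    {"claw": 0.025, "dx": 0, "dy": 0, "dz": 0.002, "rx": 0, "ry": 0, "rz": 0},
    {"claw": 0.025, "dx": 0, "dy": 0, "dz": 0.002, "rx": 0, "ry": 0, "rz": 0}
  ]
}}

```text
time: 19.1
eef_pos: [571.2, 255.1, 33.3]
eef_rot: [[0.316, -0.949, 0.001], [-0.949, -0.316, 0.0], [0.0, -0.001, -1.0]]
force: [0.2, 0.5, -1.2]
grip_width: 33.9
```

>>> {"fn": "servo_tool", "kwargs": {
  "commands": [
    {"claw": 0.025, "dx": 0, "dy": 0, "dz": 0.001, "rx": 0, "ry": 0, "rz": 0},
    {"claw": 0.025, "dx": 0, "dy": 0, "dz": 0.0013, "rx": 0, "ry": 0, "rz": 0},
    {"claw": 0.025, "dx": 0, "dy": 0, "dz": 0.0013, "rx": 0, "ry": 0, "rz": 0}
  ]
}}

```text
time: 19.4
eef_pos: [571.3, 255.2, 32.9]
eef_rot: [[0.316, -0.949, 0.001], [-0.949, -0.316, 0.0], [0.0, -0.001, -1.0]]
force: [-2.7, -0.9, 6.8]
grip_width: 33.6
```

Contact; release, lift clear and look.

>>> {"fn": "servo_tool", "kwargs": {
  "commands": [
    {"claw": 0.065, "dx": 0, "dy": 0, "dz": 0, "rx": 0, "ry": 0, "rz": 0},
    {"claw": 0.065, "dx": 0, "dy": 0, "dz": 0, "rx": 0, "ry": 0, "rz": 0},
    {"claw": 0.065, "dx": 0, "dy": 0, "dz": 0, "rx": 0, "ry": 0, "rz": 0},
    {"claw": 0.065, "dx": 0, "dy": 0, "dz": -0.04, "rx": 0, "ry": 0, "rz": 0},
    {"claw": 0.065, "dx": 0, "dy": 0, "dz": -0.09, "rx": 0, "ry": 0, "rz": 0}
  ]
}}

```text
time: 19.9
eef_pos: [569.8, 254.7, 120.6]
eef_rot: [[0.316, -0.949, -0.005], [-0.949, -0.316, -0.001], [-0.0, 0.005, -1.0]]
force: [0.7, 0.3, -0.4]
grip_width: 64.8
```

>>> {"fn": "servo_tool", "kwargs": {
  "commands": [
    {"claw": 0.065, "dx": 0.02, "dy": 0.14, "dz": -0.12, "rx": 0, "ry": 0, "rz": 0},
    {"claw": 0.065, "dx": 0.02, "dy": 0.14, "dz": -0.12, "rx": 0, "ry": 0, "rz": 0},
    {"claw": 0.065, "dx": 0.02, "dy": 0.14, "dz": -0.12, "rx": 0, "ry": 0, "rz": 0},
    {"claw": 0.065, "dx": 0.02, "dy": 0.14, "dz": -0.12, "rx": 0, "ry": 0, "rz": 0},
    {"claw": 0.065, "dx": 0.02, "dy": 0.14, "dz": -0.12, "rx": 0, "ry": 0, "rz": 0}
  ]
}}

```text
time: 20.4
eef_pos: [443.7, 191.3, 245.1]
eef_rot: [[0.316, -0.949, 0.006], [-0.949, -0.316, 0.001], [0.001, -0.006, -1.0]]
force: [-0.3, 0.8, -0.3]
grip_width: 65.0
```

Run:
```python
from h import *
from rig import arm
s=arm.observe();print(s['time'],s['eef_pos'])
c=arm.snapshot("scene");d=arm.snapshot("side")
def K(f,x,y,w,h,k): return cv2.resize(f["frame"][y:y+h,x:x+w,::-1],None,fx=k,fy=k,interpolation=cv2.INTER_CUBIC)
A=K(c,340,140,130,110,5);B=K(c,100,190,200,80,3)
A=cv2.copyMakeBorder(A,0,0,0,0,0)
cv2.imwrite("pics/e1.png",A);cv2.imwrite("pics/e2.png",B)
w=arm.snapshot("wrist");cv2.imwrite("pics/e3.png",w["frame"][:,:,::-1])
```

```text
20.4 [443.72343364 191.3314842  245.09022304]
```

View pics/e1.png

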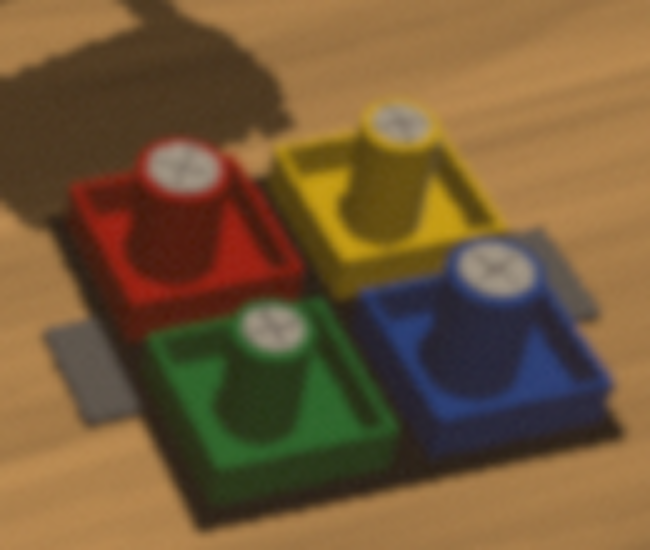

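View pics/e2.png

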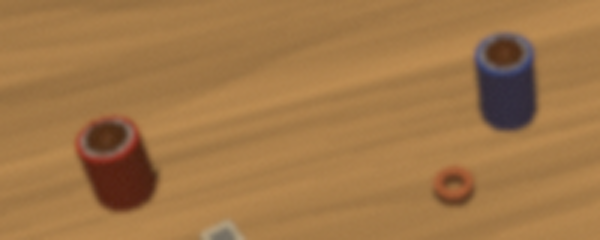

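View pics/e3.png

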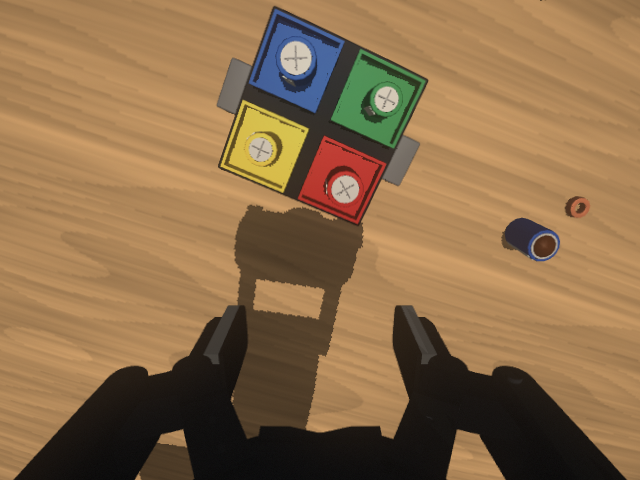

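All four caps stand in their own bins, and both failed caps are at their original pixels, (504,53) and (108,138) in the crop. I'll do a numeric check of the tops, then hand in.

Run:
```python
from h import *
from rig import arm
d=pickle.load(open("s0.pkl","rb"))["scene"]
p=ray(d,np.array([(183,167),(402,125),(272,328),(497,269)])/5+[340,140],[54,59,54,59])[:,:2]
b=np.array([(481.7,179.6),(488.9,263.3),(565.4,172.5),(572.6,256.2)])
R=np.array([[.086,.996],[.996,-.086]]);e=(p-b)@R;print("red,yellow,green,blue offsets in bin",e.round(1).tolist())
s=arm.observe();print(s['time'],np.abs(s['joint_vel']).max())
if np.abs(e).max()<12: print(arm.hand_in())
```

```text
red,yellow,green,blue offsets in bin [[-2.2, -3.4], [-1.4, 1.6], [-2.9, -0.7], [-1.9, -2.1]]
20.55 0.02638637871561479
the job is handed in; nothing more can be done
None
```

All four good capacitors (yellow, red, green, blue) are standing in the bins of their own colour, and I handed the job in at about 20.6 s. The hand-in gives no verdict, so success is judged from my own checks only:

- **Position:** the tops measured 0.7–3.4 mm from their bin centres along each side, against the 22 mm limit.
- **Standing:** each cap met the bin floor at 6–8.5 N before I let go, and all four look upright in the scene and wrist pictures.
- **Failed capacitors:** both looked unmoved and upright in the final scene picture.
- **Arm:** it was about 245 mm above the bench, touching nothing.

No check failed. The only disagreement was about 2–3 mm between the cameras and in the wrist-camera overlay of the bins, well inside the tolerance.

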